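# Set a doming punch under the bench magnifier

## Task

Take the punch with the largest head and stand it upright on its foot in the middle of the bench block beside the magnifier, letting go slowly so that it stays standing. Then push the magnifier's stiff arm round until the lens is centred over the punch, and leave it there. Do not knock or shift the other two punches.

Things in the scene. Friction and masses are not known exactly. Their poses are not given: they have to be found in the camera images.
- large_punch_centre (a point): The steel doming punch to set up: the one with the largest head of three. 80 mm tall, round, top-heavy, about 0.17 kg. Flat foot 14 mm across; stem 11 mm; mushroom head 34 mm across, its straight band 58 to 74 mm above the foot (grip it there from above, any direction). Starts standing on the work surface. Point on its axis, 40 mm above the foot; z = towards the head.
- medium_punch_centre (a point): A like punch with a head of 25 mm, 80 mm tall, standing on the surface; leave alone. Point on its axis, 40 mm above the foot.
- small_punch_centre (a point): A like punch with a head of 18 mm, 80 mm tall, standing on the surface; leave alone. Point on its axis, 40 mm above the foot.
- block_top (a point): Centre of the upper face of the fixed steel bench block, 64 x 64 x 20 mm, which lies on a flat steel work rest, its upper face 24 mm above the work surface. Its x axis points to the magnifier's column; its centre is 140 mm from the column axis, so the lens passes over it. A grey drawer unit stands between it and the punches; a leaning screen and a wall pillar stand beyond it: carry the punch over the drawers, not round behind them.
- column_axis (a point): Point on the upright turning axis of the magnifier's arm, 176 mm above the work surface (the mid-height of the arm bar). The fixed stand has a round foot 116 mm in diameter, a 17 mm column, and a collar 34 mm in diameter with a black knob above it, the top at 202 mm.
- lens_centre (a point): Centre of the lens in its black round frame, 76 mm across, 169 to 183 mm above the surface, carried 140 mm from the column axis by a level aluminium bar 14 mm wide, 170 to 182 mm above the surface, bare from 18 to 95 mm from the axis. It starts on the robot's side of the column and must swing 60 to 90 degrees anticlockwise seen from above to come over the block. It clears the punch on the block by 65 mm.
- lens_arm (a joint): Turning angle of the magnifier's arm (rad). 0 = the arm points roughly to the robot's right (-y), near the block; grows clockwise seen from above, so at about 1.57 the arm points back at the robot (-x); range -1.0 to 2.3. Friction of about 0.22 N m (some 3 N at 75 mm from the axis) holds it wherever it is left.
Things that resemble listed ones, but are neither listed nor needed, are in the scene too. What is shaped like the part that bears large_punch_centre but pink is not meant.

How it is judged (in metres and radians):
On the way, in this order (a step that is already met when the one before it is completed fails the run):
1. the large punch stands upright, released and still, in the middle of the bench block (angle between large_punch_centre's own z axis and vertical below 0.06 rad and horizontal distance between large_punch_centre and block_top below 0.012 m and z of large_punch_centre in the frame of block_top between 0.037 and 0.043 m and linear speed of large_punch below 0.02 m/s and contact force between large_punch and the arm below 0.05 N and contact force between large_punch and the fingers below 0.05 N), for 0.3 s.
2. the lens is over the punch (horizontal distance between lens_centre and large_punch_centre below 0.015 m), for 0.2 s.
At the end, for the whole second after the job is handed in: The large punch stands upright (within 0.06 rad) and still on the bench block, its axis within 12 mm of the block's centre; the lens centre is within 15 mm of the punch's axis seen from above and the arm is at rest; the other two punches stand where they stood (within 20 mm) (angle between large_punch_centre's own z axis and vertical below 0.06 rad and horizontal distance between large_punch_centre and block_top below 0.012 m and z of large_punch_centre in the frame of block_top between 0.037 and 0.043 m and linear speed of large_punch below 0.02 m/s and horizontal distance between lens_centre and large_punch_centre below 0.015 m and velocity of joint lens_arm between -0.03 and 0.03 rad/s); the robot touches nothing.
It fails at once if the medium or the small punch is knocked over or shifted by more than 20 mm (distance of any of medium_punch_centre, small_punch_centre from where it was at the start of the episode above 0.02 m).
It also fails if it takes over 64 s, if anything falls off the work surface, if the arm or the gripper's body presses on something with over 40 N, if the wrist force passes 120 N, or if a joint passes its speed limit or range.

## Robot

A 6-joint arm with a two-finger parallel gripper is mounted at the origin on the work surface; the furniture and walls round the work are solid. World frame = base frame: x ahead of the robot, y to its left, z up, the work surface at z = 0. Lengths are in mm, angles in rad, forces in N, time in s.
With the tool pointing down it reaches from about 300 to 775 mm from the base axis. Payload 14.6 kg.
Tool frame: the origin (TCP) lies between the finger pads; the fingertips stand 8 mm ahead of it and the grasp point (between the pads) lies 11 mm behind it; y points along the fingers, x is the direction in which the jaws open and shut, and the axes are right-handed (so a half turn about y gives the same grasp; the last joint's range is limited). The gripper opens to 94 mm and grips with 3 to 60 N. Pads are 16 mm wide; open, the fingers measure 119 mm over their backs; the gripper's body (75 mm by 177 mm) begins 78 mm behind the grasp point.
Start: joints at [-1.213, 0.3, 1.521, -0, 1.321, -0.067], TCP at [226.668, -501.11, 213.446] pointing down, gripper open.
Joint ranges: [-3.03, 3.03], [-0.79, 2.21], [0.23, 2.52], [-1.04, 4.18], [0, 3.07], [-2.55, 2.55]. Speed limits (rad/s): [2.22, 2.22, 2.57, 3.14, 3.14, 3.14].

## Interface

Orientations are given as [roll, pitch, yaw] about the fixed x, y, z axes, in that order (R = Rz(yaw) Ry(pitch) Rx(roll)).
In Python, from cell import read_state, imaging, order gives the robot as it stands. The module is installed in compiled form; this text tells all that it offers.
- The arm moves only by the shell command python3 -m handwheel 'ROWS' [FORCE]. ROWS is JSON, a list that holds one entry, the list of rows, each a list of 7 numbers: the shift along the tool's x, y, z in mm, then the turn, a rotation vector about the tool's x, y, z in degrees, then the opening, from -1 (shut) to 1 (fully open), so that 0 is half open. A call has 1 to 5 rows; each row is the pose to reach, as a shift and turn from the pose measured when the call began, along the tool's axes at that moment; what a row does not reach only later rows make up. A row lasts 1/12 s, in which the tool goes at most 41.7 mm and 7.16 degrees, less where a joint would pass 70% of its speed; a pose out of reach is approached as far as the arm can. A call with a gripper value outside its range is refused whole. The fingers move at their own pace and stop on an object; FORCE is the grip in N (left out, the last holds). Time passes only in rows, so rows that repeat a pose let the fingers close. It gives the time, the measured TCP pose, the force and the opening at its end, in the units of the state.
- read_state(): the state, without advancing time (a new reading comes with each control period).
- imaging.camera(name): name is "scene" or "top"; returns (picture, depth): 384x512x3 uint8, red, green, blue; 384x512 float32, mm along the optical axis (not along the pixel's ray), 0 where there is no reading.
- imaging.get_calibration(name): a dict with "mtx" (3x3 intrinsics, pixels), "world_from_camera" (4x4, takes a point from camera to world coordinates). Camera axes: x right, y down, z forward; pixel columns grow to the right and rows downward; lengths in mm; the calibration is good to about 2 mm. A picture is of the moment at which its call begins. get_calibration takes no time and is no camera call.
- order.sign_off(): hands the job in, once; it reports no verdict.
The state is a dict: "clock": time; "joints": joint angles; "qd": joint speeds; "effort": joint torques, N m; "eef_pos": TCP position; "eef_rot": TCP orientation; "wrist_force": force on the tool from outside, world axes, zero at the start; "moment": the same for the moment, N m; "finger_gap": finger opening in mm.
Only numpy, scipy, OpenCV 4.12 (cv2) and the standard library are available. Lean on these libraries where they do the work, as an engineer would, in place of code of your own. Each camera call takes 0.05 s, during which the arm holds its last target.

## Working session

There is one attempt and no reset: what is moved stays moved. The work goes in short steps, Python scripts to look and compute and a shell command to move; the robot and the scene stay as the last step left them, time stands still between calls to the robot, and variables do not carry over. Pictures are saved under pics/ and viewed, and the job is handed in when it is done.

```bash
mkdir -p pics; python3 - <<'E'
from cell import read_state, imaging, order
import cv2, numpy as np
print(read_state())
for n in ("scene","top"):
    p,d=imaging.camera(n)
    cv2.imwrite(f"pics/{n}0.png",p[:,:,::-1]); np.savez(f"{n}0.npz",p=p,d=d)
    c=imaging.get_calibration(n); print(n,np.round(c["mtx"],1).tolist(),np.round(c["world_from_camera"],3).tolist())
E
```

```text
{'clock': 0.0, 'joints': array([-1.21262091e+00,  3.00517066e-01,  1.52159798e+00, -3.28786905e-05,
        1.32070305e+00, -6.65996582e-02]), 'qd': array([ 0.00096106,  0.00106134,  0.00071469, -0.00181143, -0.0020602 ,
        0.00053501]), 'effort': array([-1.53666369e-03, -5.31802726e+01, -3.52734661e+01,  7.07161613e-02,
        2.43942667e-02, -8.95952940e-05]), 'eef_pos': array([ 226.56130889, -500.88037718,  212.85396688]), 'eef_rot': array([-1.57074655e+00,  1.22484511e-03, -1.14601306e+00]), 'wrist_force': array([ 0.67900615,  0.28288995, -0.41993581]), 'moment': array([-0.03867208, -0.04883433, -0.02792725]), 'finger_gap': 93.62422286976279}
scene [[454.9, 0.0, 256.3], [0.0, 454.9, 189.8], [0.0, 0.0, 1.0]] [[0.886, -0.352, 0.3, 99.32], [-0.463, -0.689, 0.558, -728.635], [0.01, -0.633, -0.774, 1081.308], [0.0, 0.0, 0.0, 1.0]]
top [[424.8, 0.0, 252.4], [0.0, 424.8, 193.6], [0.0, 0.0, 1.0]] [[-0.023, -0.996, 0.091, 364.023], [-1.0, 0.023, -0.003, -30.643], [0.001, -0.091, -0.996, 1604.398], [0.0, 0.0, 0.0, 1.0]]
```

View pics/scene0.png

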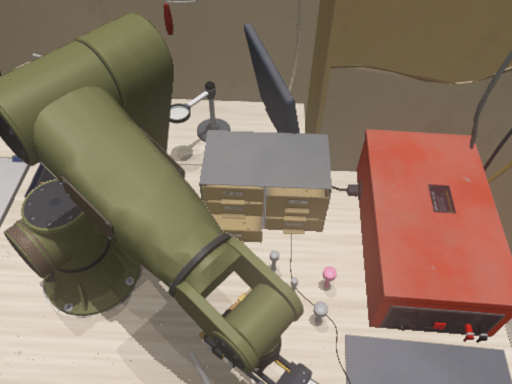

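View pics/top0.png

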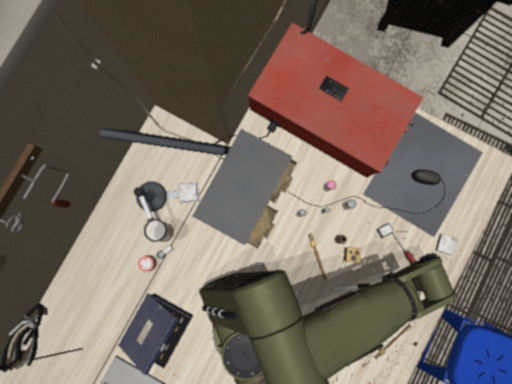

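```bash
cat > h.py <<'E'
import numpy as np, cv2
from cell import read_state, imaging, order
def ray(n,u,v):
    c=imaging.get_calibration(n); T=c["world_from_camera"]; K=c["mtx"]
    d=T[:3,:3]@np.array([(u-K[0,2])/K[0,0],(v-K[1,2])/K[1,1],1.]); return T[:3,3],d
def onz(n,u,v,z):
    o,d=ray(n,u,v); return o+d*(z-o[2])/d[2]
def cloud(n,dep):
    c=imaging.get_calibration(n); T=c["world_from_camera"]; K=c["mtx"]
    v,u=np.mgrid[:384,:512]; P=np.stack([(u-K[0,2])/K[0,0]*dep,(v-K[1,2])/K[1,1]*dep,dep],-1)
    W=P@T[:3,:3].T+T[:3,3]; W[dep==0]=np.nan; return W
def proj(n,p):
    c=imaging.get_calibration(n); T=np.linalg.inv(c["world_from_camera"]); q=c["mtx"]@(T[:3,:3]@np.asarray(p,float)+T[:3,3]); return q[:2]/q[2]
def crop(p,x0,y0,w,h,s,name):
    cv2.imwrite(name,cv2.resize(p[y0:y0+h,x0:x0+w,::-1],None,fx=s,fy=s,interpolation=cv2.INTER_NEAREST))
E
python3 - <<'E'
from h import *
a=np.load("top0.npz"); b=np.load("scene0.npz")
t=a["p"][165:265,120:220]; t2=a["p"][165:265,280:380]
f=lambda q:cv2.resize(q[:,:,::-1],(400,400),interpolation=cv2.INTER_NEAREST)
cv2.imwrite("pics/c1.png",np.hstack([f(t),f(t2)]))
s1=b["p"][80:180,150:250]; s2=b["p"][235:335,255:355]
cv2.imwrite("pics/c2.png",np.hstack([f(s1),f(s2)]))
W=cloud("top",a["d"]);
for (u,v) in [(302,212),(326,210),(349,204),(330,185),(151,195),(185,191),(157,230),(250,200),(270,227)]: print("top",u,v,np.round(W[v,u]))
W=cloud("scene",b["d"])
for (u,v) in [(274,256),(294,282),(320,309),(330,274),(210,87),(190,155),(179,113)]: print("sc",u,v,np.round(W[v,u]))
E
```

```text
top 302 212 [ 433. -212.   81.]
top 326 210 [ 438. -298.   79.]
top 349 204 [ 458. -382.   76.]
top 330 185 [ 528. -316.   79.]
top 151 195 [509. 338.  46.]
top 185 191 [523. 216.  25.]
top 157 230 [379. 287. 176.]
top 250 200 [471. -26. 199.]
top 270 227 [382. -98.   9.]
sc 274 256 [ 429. -217.   75.]
sc 294 282 [ 437. -304.   75.]
sc 320 309 [ 456. -393.   74.]
sc 330 274 [ 527. -327.   76.]
sc 210 87 [504. 334. 199.]
sc 190 155 [394. 280.   0.]
sc 179 113 [381. 284. 182.]
```

View pics/c1.png

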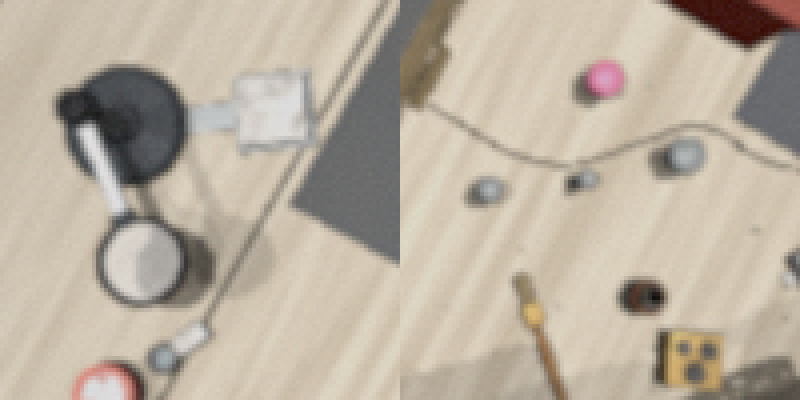

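View pics/c2.png

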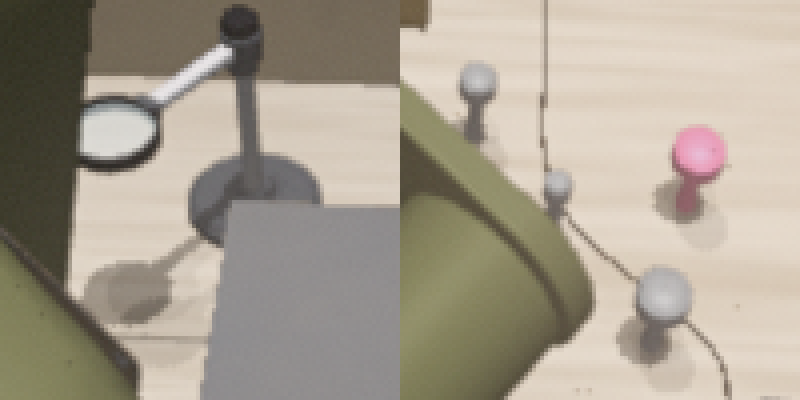

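```bash
python3 - <<'E'
from h import *
a=np.load("top0.npz"); b=np.load("scene0.npz")
for n,D in (("top",a),("scene",b)):
    W=cloud(n,D["d"]); z=W[...,2]; x=W[...,0]; y=W[...,1]
    print(n)
    # punches
    for nm,(cx,cy) in dict(med=(432,-214),small=(437,-300),large=(458,-387),pink=(528,-321)).items():
        m=(np.hypot(x-cx,y-cy)<35)&(z>50)&(z<95)
        k=m.sum(); v,u=np.nonzero(m)
        if k==0: continue
        u0,v0=u.mean(),v.mean(); zm=np.median(z[m]); 
        print(nm,k,(round(u0,1),round(v0,1)),"bbox",u.min(),u.max(),v.min(),v.max(),"z",np.round(np.percentile(z[m],[5,50,95]),0),"ray@66",np.round(onz(n,u0,v0,66),1),"equivD",round(2*np.sqrt(k/np.pi)*np.median(D["d"][m])/440,1))
    for nm,(lo,hi,x0,x1,y0,y1) in dict(block=(18,30,470,580,170,260),lens=(160,192,340,425,240,330),collar=(184,215,450,560,290,380),colknob=(196,215,450,560,290,380),bar=(160,192,425,490,270,350),foot=(3,30,430,590,270,420)).items():
        m=(z>lo)&(z<hi)&(x>x0)&(x<x1)&(y>y0)&(y<y1); v,u=np.nonzero(m)
        if len(u): print(nm,len(u),(round(u.mean(),1),round(v.mean(),1)),u.min(),u.max(),v.min(),v.max(),"med",np.round(np.median(W[m],0),1),"mean",np.round(W[m].mean(0),1), cv2.minAreaRect(W[m][:,:2].astype(np.float32)))
E
```

```text
top
med 41 (np.float64(302.0), np.float64(211.9)) bbox 299 305 209 215 z [69. 76. 85.] ray@66 [ 433.6 -213.2   66. ] equivD 25.1
small 22 (np.float64(326.3), np.float64(209.2)) bbox 324 329 207 211 z [70. 77. 81.] ray@66 [ 441.4 -301.6   66. ] equivD 18.4
large 77 (np.float64(351.1), np.float64(203.4)) bbox 346 356 199 208 z [62. 77. 84.] ray@66 [ 460.4 -392.5   66. ] equivD 34.5
pink 73 (np.float64(330.8), np.float64(184.1)) bbox 326 335 180 188 z [67. 77. 84.] ray@66 [ 532.4 -321.5   66. ] equivD 33.7
block 268 (np.float64(187.5), np.float64(191.6)) 179 196 183 201 med [522.5 206.   24.1] mean [521.1 206.8  24. ] ((520.555908203125, 206.7869873046875), (63.873653411865234, 64.04364776611328), 4.262691497802734)
lens 433 (np.float64(154.9), np.float64(229.4)) 144 166 217 241 med [381.6 293.9 179. ] mean [381.3 293.7 179.2] ((380.2958068847656, 292.91241455078125), (74.4113998413086, 74.83226776123047), 69.56397247314453)
collar 91 (np.float64(138.7), np.float64(192.4)) 133 146 187 208 med [506.6 343.6 198.8] mean [504.8 343.  197.1] ((487.704345703125, 341.8614807128906), (72.934555
[... 1564 characters left out ...]
594), (33.42351531982422, 30.97972869873047), 12.521940231323242)
colknob 51 (np.float64(209.6), np.float64(84.0)) 205 214 81 87 med [508.4 347.9 199.8] mean [508.4 347.  199.9] ((508.6108093261719, 348.93316650390625), (34.12045669555664, 26.67228126525879), 79.83455657958984)
bar 103 (np.float64(197.6), np.float64(98.7)) 189 206 92 106 med [456.8 323.7 178.2] mean [456.7 324.4 177.8] ((456.4749755859375, 325.4403076171875), (72.1328125, 16.692604064941406), 24.02311134338379)
foot 387 (np.float64(211.1), np.float64(127.0)) 187 232 112 151 med [500.1 352.6  16.5] mean [503.7 354.4  16.4] ((509.1192626953125, 344.7716369628906), (154.82742309570312, 137.18206787109375), 0.025681374594569206)
```

```bash
python3 - <<'E'
from h import *
a=np.load("top0.npz"); b=np.load("scene0.npz")
# map: 2 px per... canvas x 250..800 (up), y 450..-600 (left->right), 0.7px/mm
s=0.72; H=int(600*s); Wd=int(1080*s); im=np.zeros((H,Wd),np.float32)
P=np.concatenate([cloud(n,D["d"]).reshape(-1,3) for n,D in (("top",a),("scene",b))]); P=P[np.isfinite(P).all(1)]
P=P[np.argsort(P[:,2])]
for x,y,z in P:
    c=int((460-y)*s); r=int((800-x)*s)
    if 0<=c<Wd-3 and 0<=r<H-3: im[r-2:r+3,c-2:c+3]=np.maximum(im[r-2:r+3,c-2:c+3],z)
g=cv2.applyColorMap(np.clip(im/400*255,0,255).astype(np.uint8),cv2.COLORMAP_JET)
for X in range(250,800,50): cv2.line(g,(0,int((800-X)*s)),(Wd,int((800-X)*s)),(255,255,255) if X%100==0 else (120,120,120),1); cv2.putText(g,str(X),(0,int((800-X)*s)),0,.35,(255,255,255))
for Y in range(-600,460,50): cv2.line(g,(int((460-Y)*s),0),(int((460-Y)*s),H),(255,255,255) if Y%100==0 else (120,120,120),1); cv2.putText(g,str(Y),(int((460-Y)*s),10),0,.35,(255,255,255))
cv2.imwrite("pics/map.png",g)
Wt=cloud("top",a["d"])
z=Wt[...,2]; x=Wt[...,0]; y=Wt[...,1]
m=(z>185)&(z<212)&(x>330)&(x<680)&(y<230)&(y>-150); print(cv2.boxPoints(cv2.minAreaRect(Wt[m][:,:2].astype(np.float32))), np.median(z[m]))
m=(x>560)&(x<720)&(y>50)&(y<420)&(z>40)
for Y in range(60,420,30):
    k=m&(abs(y-Y)<15); 
    if k.sum(): print(Y,k.sum(),"xmin",x[k].min().round(),"z",np.percentile(z[k],[0,50,100]).round())
E
```

```text
[[ 329.16412  165.44125]
 [ 335.9748  -155.55072]
 [ 682.8801  -148.19022]
 [ 676.06946  172.80176]] 193.7400483504889
60 265 xmin 560.0 z [ 48. 304. 985.]
90 129 xmin 561.0 z [ 60. 312. 323.]
120 109 xmin 614.0 z [ 68. 313. 322.]
150 107 xmin 619.0 z [ 43. 314. 321.]
180 109 xmin 624.0 z [ 62. 314. 323.]
210 110 xmin 629.0 z [ 58. 313. 323.]
240 104 xmin 633.0 z [ 66. 314. 322.]
270 108 xmin 639.0 z [104. 314. 323.]
300 102 xmin 645.0 z [122. 314. 323.]
330 108 xmin 651.0 z [142. 314. 322.]
360 100 xmin 655.0 z [164. 314. 324.]
390 97 xmin 661.0 z [210. 314. 324.]
```

View pics/map.png

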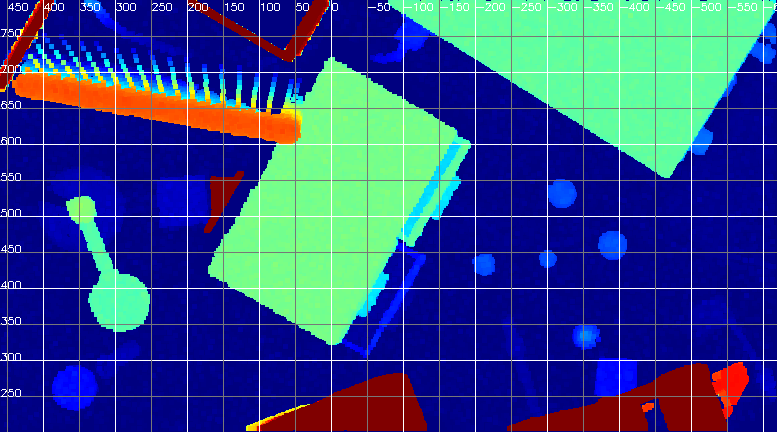

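```bash
python3 - <<'E'
from h import *
for n in("top","scene"):
    D=np.load(n+"0.npz"); W=cloud(n,D["d"]); z=W[...,2]; x=W[...,0]; y=W[...,1]
    m=(z>340)&(x>460)&(x<575)&(y>115)&(y<190); v,u=np.nonzero(m)
    if len(u): print(n,len(u),u.min(),u.max(),v.min(),v.max(),z[m].min(),z[m].max())
    for px in [(250,20),(320,60),(380,30),(225,100),(262,60)]: print(px,np.round(W[px[1],px[0]]),D['d'][px[1],px[0]])
E
```

```text
top 2943 0 59 0 96 1264.1912004281896 1286.9414518614371
(250, 20) [885. -38. 601.] 1046.3383
(320, 60) [ 951. -279.  185.] 1467.0568
(380, 30) [1514. -798. -759.] 2460.3542
(225, 100) [753.  40. 387.] 1247.3431
(262, 60) [945. -78. 211.] 1440.4738
(250, 20) [703. 453. 308.] 1438.6962
(320, 60) [778. 164. 316.] 1293.6332
(380, 30) [821.   3. 486.] 1084.7943
(225, 100) [620. 496. -15.] 1687.7512
(262, 60) [640. 254. 303.] 1312.2615
```

Grey punches (top view) sit at (302,212) with a 25 mm head, (326,209) at 18 mm and (351,203) at 34.5 mm. The fourth, at (331,184), is pink and not meant. The large one is therefore (351,203), world (460,-392), and the enlarged crops confirm it. The block is at (521,207), 140.7 mm from the column at (509,347), which matches. The lens is at (381,293), 139 mm from the axis.

Now I move above the large punch while yawing the jaws to about -20°. That keeps them clear of the small and pink punches.

```bash
python3 -m handwheel '[[[-1,0,35,0,-7,0,0.4],[-2,0,70,0,-14,0,0.4],[-2,0,105,0,-21,0,0.4],[-3,0,140,0,-28,0,0.4],[-3,0,175,0,-35,0,0.4]]]' 20
cat >> h.py <<'E'
def goto(x,y,z,yaw=None):
    from scipy.spatial.transform import Rotation as R
    s=read_state(); p=s["eef_pos"]; r=s["eef_rot"]; M=R.from_euler("xyz",r).as_matrix()
    d=M.T@(np.array([x,y,z])-p)
    out=[d.round(1)]
    if yaw is not None:
        T=R.from_euler("xyz",[-np.pi/2,0,np.radians(yaw)]).as_matrix()
        out.append(np.degrees(R.from_matrix(M.T@T).as_rotvec()).round(2))
    print("t",round(s["clock"],2),"p",p.round(1),"r",np.degrees(r).round(2),"gap",round(s["finger_gap"],1),"F",s["wrist_force"].round(1),"->",out)
E
python3 -c "
from h import *
goto(460.1,-391.7,150,-20)"
```

```text
clock: 0.52
eef_pos: [386.0, -424.9, 212.7]
eef_rot: [-1.57, 0.001, -0.529]
wrist_force: [0.1, -1.2, 0.1]
finger_gap: 66.7
t 0.52 p [ 386.  -424.9  212.7] r [-8.995e+01  8.000e-02 -3.033e+01] gap 66.7 F [ 0.1 -1.2  0.1] -> [array([47.2, 62.7, 66. ]), array([ -0.06, -10.33,  -0.07])]
```

```bash
python3 -m handwheel '[[[20,0,25,0,-4,0,0.4],[35,5,50,0,-8,0,0.4],[47,20,66,0,-10.3,0,0.4],[47,40,66,0,-10.3,0,0.4],[47,55,66,0,-10.3,0,0.4]]]' 20
python3 - <<'E'
from h import *
goto(460.1,-391.7,56,-20)
A=[]
for n in ("scene","top"):
    p,d=imaging.camera(n); np.savez(n+"1.npz",p=p,d=d); A.append(p)
t=A[1][140:260,290:410]; s=A[0][220:384,240:404]
f=lambda q:cv2.resize(q[:,:,::-1],(400,400),interpolation=cv2.INTER_NEAREST)
cv2.imwrite("pics/c3.png",np.hstack([f(t),f(s)]))
E
```

```text
clock: 0.93
eef_pos: [460.6, -390.4, 155.8]
eef_rot: [-1.569, 0.003, -0.347]
wrist_force: [0.4, 0.7, 0.4]
finger_gap: 66.1
t 0.93 p [ 460.6 -390.4  155.8] r [-89.9    0.15 -19.89] gap 66.1 F [0.4 0.7 0.4] -> [array([ 0.2, 99.8, -1.5]), array([-0.1 ,  0.11, -0.15])]
```

View pics/c3.png

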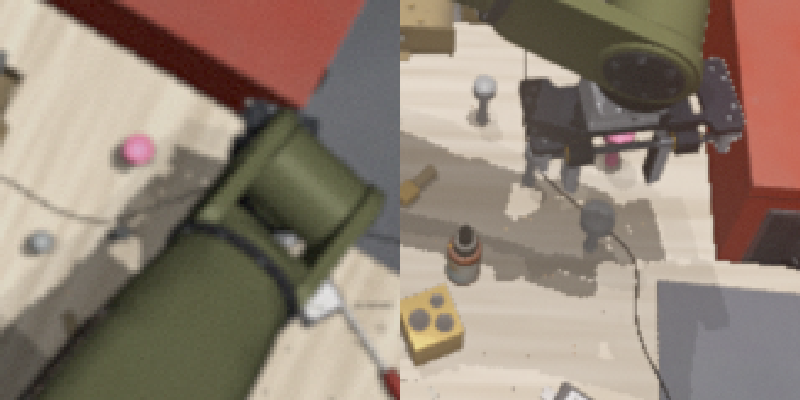

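The scene crop shows the jaws open along tool x above the large grey head (crop 598,218), with the small and medium punches clear. Descending now.

```bash
python3 -m handwheel '[[[0,20,-1.5,0,0,0,0.4],[0,45,-1.5,0,0,0,0.4],[0,70,-1.5,0,0,0,0.4],[0,90,-1.5,0,0,0,0.4],[0,99,-1.5,0,0,0,0.4]]]' 20
python3 - <<'E'
from h import *
goto(460.1,-391.7,56,-20)
p,d=imaging.camera("scene"); crop(p,250,240,140,140,4,"pics/c4.png")
E
```

```text
clock: 1.45
eef_pos: [457.5, -391.2, 54.1]
eef_rot: [-1.567, 0.008, -0.349]
wrist_force: [-0.3, 0.5, -0.4]
finger_gap: 65.6
t 1.45 p [ 457.5 -391.2   54.1] r [-89.77   0.46 -20.02] gap 65.6 F [-0.3  0.5 -0.4] -> [array([ 2.6, -1.9,  0.4]), array([-0.23, -0.02, -0.46])]
```

View pics/c4.png

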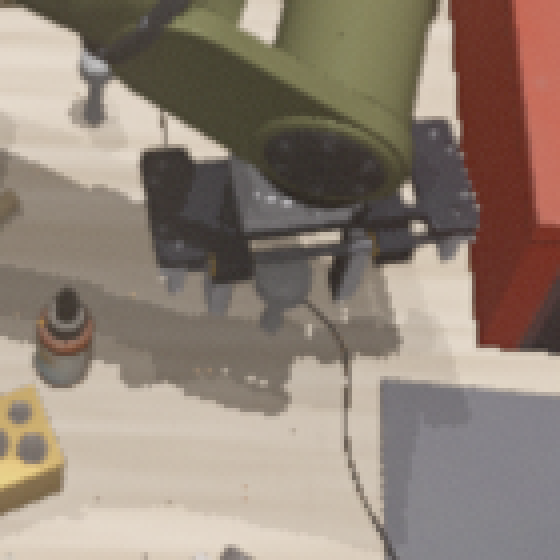

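```bash
python3 -m handwheel '[[[1.5,-1,0.4,-0.2,0,-0.4,0.4],[2.6,-2,0.4,-0.2,0,-0.4,0.4],[2.6,-2,0.4,-0.2,0,-0.4,0.2],[2.6,-2,0.4,-0.2,0,-0.4,0],[2.6,-2,0.4,-0.2,0,-0.4,-0.1]]]' 20
python3 -c "
from h import *
goto(460.1,-391.7,56,-20)"
python3 -m handwheel '[[[0,0,0,0,0,0,-0.15],[0,0,0,0,0,0,-0.2],[0,0,0,0,0,0,-0.25],[0,0,0,0,0,0,-0.3],[0,0,0,0,0,0,-0.4]]]' 20
python3 -c "
from h import *
goto(460.1,-391.7,56,-20)"
```

```text
clock: 1.92
eef_pos: [460.3, -391.8, 56.5]
eef_rot: [-1.57, 0.001, -0.349]
wrist_force: [0.3, -0.2, 0.2]
finger_gap: 49.5
t 1.92 p [ 460.3 -391.8   56.5] r [-8.998e+01  3.000e-02 -2.002e+01] gap 49.5 F [ 0.3 -0.2  0.2] -> [array([-0.3,  0.5,  0.1]), array([-0.02, -0.02, -0.03])]
clock: 2.33
eef_pos: [460.3, -391.8, 56.6]
eef_rot: [-1.57, 0.001, -0.349]
wrist_force: [-1.4, 0.5, 0.9]
finger_gap: 33.1
t 2.33 p [ 460.3 -391.8   56.6] r [-8.998e+01  4.000e-02 -2.002e+01] gap 33.1 F [-1.4  0.5  0.9] -> [array([-0.2,  0.6,  0.1]), array([-0.02, -0.02, -0.04])]
```

```bash
python3 -m handwheel '[[[0,0,0,0,0,0,-1],[0,0,0,0,0,0,-1],[0,-3,0,0,0,0,-1],[0,-10,0,0,0,0,-1],[0,-20,0,0,0,0,-1]]]' 30
python3 - <<'E'
from h import *
goto(460.1,-391.7,285,-20)
p,d=imaging.camera("scene"); crop(p,250,220,160,140,4,"pics/c5.png")
E
```

```text
clock: 2.75
eef_pos: [460.0, -391.6, 76.6]
eef_rot: [-1.57, 0.002, -0.349]
wrist_force: [-0.3, -0.2, -1.6]
finger_gap: 33.1
t 2.75 p [ 460.  -391.6   76.6] r [-89.95   0.11 -20.02] gap 33.1 F [-0.3 -0.2 -1.6] -> [array([-3.000e-01, -2.084e+02,  1.000e-01]), array([-0.05, -0.02, -0.11])]
```

View pics/c5.png

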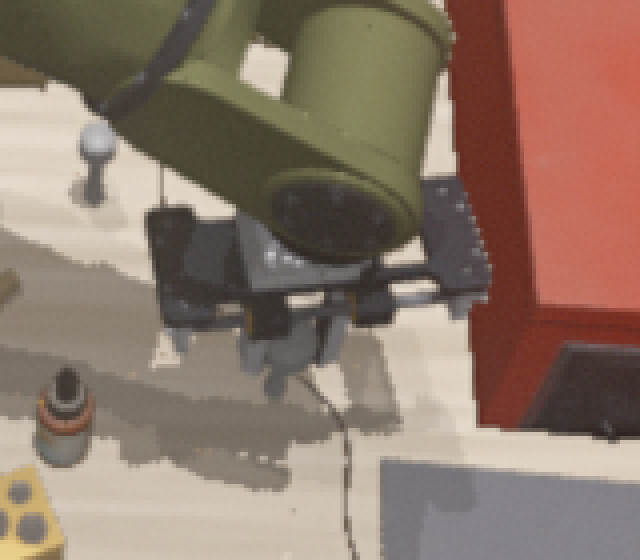

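The punch is held: force z is -1.6 N, gap is 33 mm, and the stem hangs below the fingers at crop (275,380). Next I lift to carry height.

```bash
python3 -m handwheel '[[[0,-20,0,0,0,0,-1],[0,-45,0,0,0,0,-1],[0,-75,0,0,0,0,-1],[0,-105,0,0,0,0,-1],[0,-130,0,0,0,0,-1]]]' 
python3 -m handwheel '[[[0,-20,0,0,0,0,-1],[0,-40,0,0,0,0,-1],[0,-60,0,0,0,0,-1],[0,-80,0,0,0,0,-1],[0,-85,0,0,0,0,-1]]]' 
python3 - <<'E'
from h import *
goto(500,200,300,-20)
A=[]
for n in ("scene","top"):
    p,d=imaging.camera(n); np.savez(n+"2.npz",p=p,d=d); A.append(cv2.resize(p[:,:,::-1],(400,300)))
cv2.imwrite("pics/c6.png",np.hstack(A))
# screen face & drawers from first scene view
D=np.load("scene0.npz"); W=cloud("scene",D["d"]); z=W[...,2];x=W[...,0];y=W[...,1]
for Z in (60,100,150,200,250,300):
    m=(abs(z-Z)<12)&(x>590)&(x<760)&(abs(y-250)<60); print(Z,m.sum(),np.percentile((x-0.17*(y-207))[m],[5,50]).round() if m.sum() else '')
E
```

```text
clock: 3.22
eef_pos: [460.9, -392.3, 212.4]
eef_rot: [-1.572, -0.004, -0.349]
wrist_force: [0.0, 0.2, -0.9]
finger_gap: 33.0
clock: 3.63
eef_pos: [461.0, -392.4, 301.5]
eef_rot: [-1.574, -0.008, -0.349]
wrist_force: [0.1, 0.5, -0.3]
finger_gap: 32.8
t 3.63 p [ 461.  -392.4  301.5] r [-90.2   -0.48 -20.02] gap 32.8 F [ 0.1  0.5 -0.3] -> [array([-166.1,   -1.9,  570. ]), array([ 0.2 , -0.02,  0.48])]
60 32 [680. 682.]
100 36 [671. 674.]
150 39 [660. 662.]
200 45 [649. 652.]
250 44 [639. 641.]
300 121 [630. 632.]
```

View pics/c6.png

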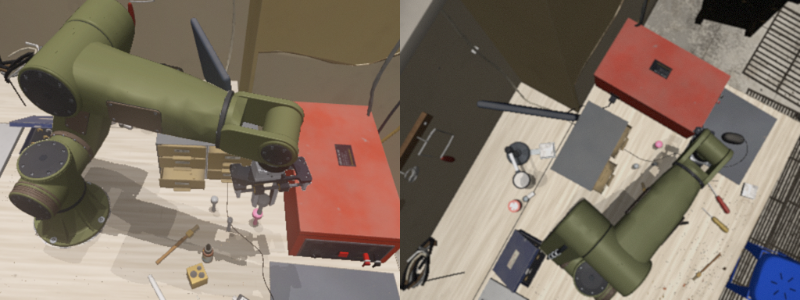

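```bash
python3 - <<'E'
from h import *
W=np.concatenate([cloud(n,np.load(n+"2.npz")["d"]).reshape(-1,3) for n in("top","scene")])
r=np.array([461,-392,301.]); u=np.array([461,-392])/np.hypot(461,392); n=np.array([-u[1],u[0]])
q=W[:,:2]-r[:2]; a=q@u; c=q@n
xx=q@np.array([np.cos(np.radians(-20)),np.sin(np.radians(-20))]); zz=q@np.array([-np.sin(np.radians(-20)),np.cos(np.radians(-20))])
for lo,hi in ((-60,60),(60,120),(120,180),(180,240),(240,300),(300,420)):
    m=(W[:,2]-301>lo)&(W[:,2]-301<hi)&(np.hypot(q[:,0],q[:,1])<170)
    if m.sum(): print(lo,hi,m.sum(),"radial",np.percentile(a[m],[1,99]).round(),"lat",np.percentile(c[m],[1,99]).round(),"tx",np.percentile(xx[m],[1,99]).round(),"tz",np.percentile(zz[m],[1,99]).round())
E
```

```text
-60 60 597 radial [-29.  29.] lat [-19.  12.] tx [-29.  28.] tz [-16.   9.]
60 120 872 radial [-67.  86.] lat [-60.  53.] tx [-82.  79.] tz [-35.  32.]
120 180 2482 radial [-88.  88.] lat [-59.  55.] tx [-89.  86.] tz [-34.  32.]
180 240 998 radial [-110.   28.] lat [-60.  57.] tx [-120.   18.] tz [-60.  72.]
240 300 8871 radial [-158.   33.] lat [-61.  60.] tx [-165.   43.] tz [-64.  97.]
300 420 4954 radial [-168.    5.] lat [-52.  56.] tx [-165.   19.] tz [-45. 100.]
```

```bash
python3 -m handwheel '[[[-4,0,15,0.2,0,0.4,-1],[-9,0,37,0.2,0,0.4,-1],[-16,0,63,0.2,0,0.4,-1],[-23,0,92,0.2,0,0.4,-1],[-30,0,120,0.2,0,0.4,-1]]]' 
python3 -m handwheel '[[[-7,0,29,0,0,0,-1],[-15,0,58,0,0,0,-1],[-22,0,87,0,0,0,-1],[-30,0,116,0,0,0,-1],[-37,0,146,0,0,0,-1]]]' 
python3 -c "
from h import *
goto(521,207,300,-20)"
```

```text
clock: 4.15
eef_pos: [473.2, -267.0, 296.4]
eef_rot: [-1.569, 0.004, -0.35]
wrist_force: [0.9, -0.2, -1.0]
finger_gap: 32.8
clock: 4.57
eef_pos: [487.6, -115.0, 295.5]
eef_rot: [-1.569, 0.006, -0.349]
wrist_force: [0.3, -0.1, -0.2]
finger_gap: 33.1
t 4.57 p [ 487.6 -115.   295.5] r [-89.89   0.34 -20.02] gap 33.1 F [ 0.3 -0.1 -0.2] -> [array([-78.8,  -3.4, 314. ]), array([-0.11, -0.02, -0.34])]
```

```bash
python3 -m handwheel '[[[-7,-2,29,0,0,0,-1],[-15,-4,58,0,0,0,-1],[-22,-4,87,0,0,0,-1],[-30,-4,116,0,0,-0.3,-1],[-37,-4,146,0,0,-0.3,-1]]]' 
python3 -m handwheel '[[[-7,0,29,0,0,0,-1],[-15,0,58,0,0,0,-1],[-22,0,85,0,0,0,-1],[-29,0,108,0,0,0,-1],[-33,0,130,0,0,0,-1]]]' 
python3 -c "
from h import *
goto(521,207,300,-20)"
```

```text
clock: 4.98
eef_pos: [501.8, 36.9, 298.7]
eef_rot: [-1.569, 0.002, -0.349]
wrist_force: [0.4, 0.6, -0.6]
finger_gap: 32.9
clock: 5.4
eef_pos: [514.0, 172.5, 297.6]
eef_rot: [-1.571, 0.004, -0.348]
wrist_force: [0.1, -1.3, -0.9]
finger_gap: 32.9
t 5.4 p [514.  172.5 297.6] r [-89.99   0.25 -19.95] gap 32.9 F [ 0.1 -1.3 -0.9] -> [array([-5.2, -2.4, 34.8]), array([-0.01,  0.05, -0.25])]
```

```bash
python3 -m handwheel '[[[-1,0,10,0,0,0,-1],[-3,0,22,0,0,-0.2,-1],[-5,0,34.5,0,0,-0.2,-1],[-5,0,34.5,0,0,-0.2,-1],[-5,0,34.5,0,0,-0.2,-1]]]' 
python3 - <<'E'
from h import *
goto(520.7,206.8,79,-20)
A=[]
for n in ("scene","top"):
    p,d=imaging.camera(n); np.savez(n+"3.npz",p=p,d=d); A.append(p)
f=lambda q:cv2.resize(q[:,:,::-1],(400,400),interpolation=cv2.INTER_NEAREST)
cv2.imwrite("pics/c7.png",np.hstack([f(A[1][120:280,90:250]),f(A[0][0:200,120:320])]))
E
```

```text
clock: 5.82
eef_pos: [521.0, 206.5, 297.3]
eef_rot: [-1.571, 0.001, -0.348]
wrist_force: [0.2, -0.2, -1.1]
finger_gap: 32.9
t 5.82 p [521.  206.5 297.3] r [-9.002e+01  7.000e-02 -1.993e+01] gap 32.9 F [ 0.2 -0.2 -1.1] -> [array([-1.000e-01,  2.183e+02,  2.000e-01]), array([ 0.02,  0.07, -0.07])]
```

View pics/c7.png

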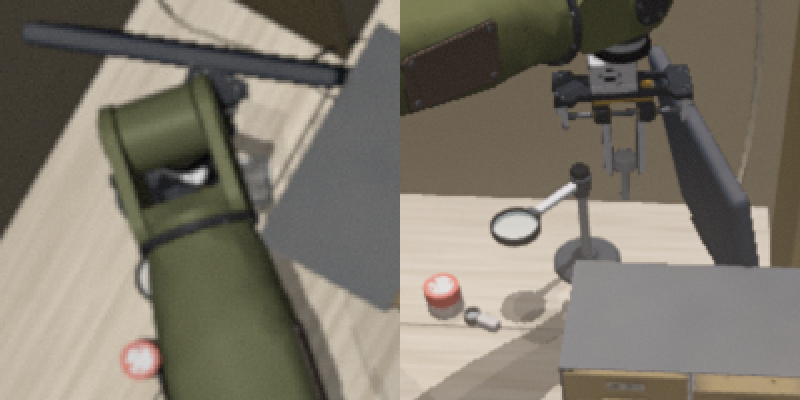

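```bash
python3 - <<'E'
from h import *
D=np.load("scene3.npz"); p=D["p"]
for z in (312,300,260,242): print(z,proj("scene",[521,206.5,z]).round(1))
c=cv2.resize(p[55:110,205:260,::-1],(550,550),interpolation=cv2.INTER_NEAREST); cv2.imwrite("pics/c8.png",c)
W=cloud("scene",D["d"])
for v in range(70,104):
    r=[(u,W[v,u].round(0).tolist()) for u in range(215,250) if abs(W[v,u,0]-521)<25 and abs(W[v,u,1]-206)<25]
    if r: print(v,r[0][0],r[-1][0],r[len(r)//2][1])
E
```

```text
312 [231.9  78. ]
300 [232.   81.6]
260 [232.4  93.2]
242 [232.6  98.2]
70 221 242 [536.0, 191.0, 344.0]
71 221 242 [537.0, 193.0, 339.0]
72 223 242 [535.0, 190.0, 338.0]
73 223 242 [537.0, 200.0, 327.0]
74 224 242 [528.0, 213.0, 319.0]
75 224 242 [527.0, 211.0, 317.0]
76 224 242 [524.0, 205.0, 319.0]
77 224 242 [523.0, 203.0, 317.0]
78 224 242 [519.0, 194.0, 321.0]
79 224 242 [522.0, 195.0, 316.0]
80 224 242 [519.0, 194.0, 315.0]
81 224 242 [519.0, 194.0, 311.0]
82 224 242 [517.0, 191.0, 310.0]
83 224 242 [518.0, 194.0, 305.0]
84 224 242 [519.0, 195.0, 300.0]
85 224 241 [514.0, 192.0, 301.0]
86 224 240 [515.0, 194.0, 296.0]
87 225 234 [519.0, 204.0, 284.0]
88 231 234 [521.0, 201.0, 282.0]
89 231 234 [521.0, 201.0, 279.0]
90 231 234 [522.0, 203.0, 273.0]
91 231 234 [521.0, 202.0, 271.0]
92 231 234 [520.0, 201.0, 268.0]
93 231 234 [522.0, 204.0, 262.0]
94 231 234 [521.0, 204.0, 259.0]
95 231 234 [522.0, 205.0, 254.0]
96 230 234 [519.0, 205.0, 252.0]
97 231 234 [520.0, 201.0, 251.0]
98 231 234 [521.0, 203.0, 246.0]
99 231 234 [519.0, 199.0, 246.0]
```

View pics/c8.png

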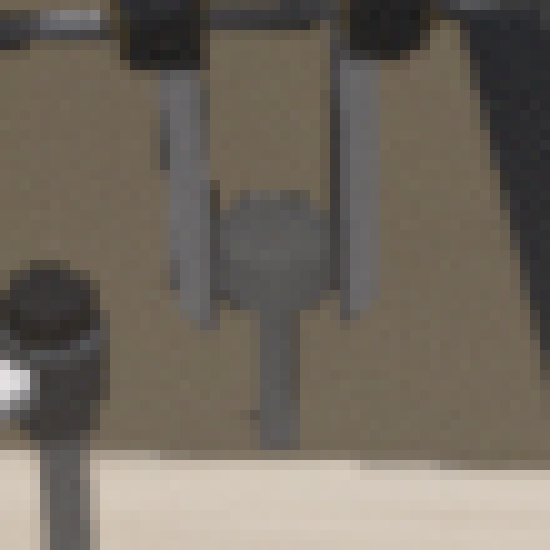

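The punch hangs vertically. The stem column is at 232.5 px against 232.4 px projected from the TCP, and the foot is at about z 240. I'll lower it, stopping short of contact at TCP z ≈ 80.5.

```bash
python3 -m handwheel '[[[0,15,0,0,0,0,-1],[0,40,0,0,0,0,-1],[0,65,0,0,0,0,-1],[0,90,0,0,0,0,-1],[0,105,0,0,0,0,-1]]]' 
python3 -m handwheel '[[[0,20,0,0,0,0,-1],[0,40,0,0,0,0,-1],[0,60,0,0,0,0,-1],[0,72,0,0,0,0,-1],[0,75,0,0,0,0,-1]]]' 
python3 -m handwheel '[[[0,5,0,0,0,0,-1],[0,9,0,0,0,0,-1],[0,12,0,0,0,0,-1],[0,14,0,0,0,0,-1],[0,15,0,0,0,0,-1]]]' 
python3 - <<'E'
from h import *
goto(520.7,206.8,81,-20)
A=[]
for n in ("scene","top"):
    p,d=imaging.camera(n); np.savez(n+"4.npz",p=p,d=d); A.append(p)
f=lambda q:cv2.resize(q[:,:,::-1],(400,400),interpolation=cv2.INTER_NEAREST)
cv2.imwrite("pics/c9.png",np.hstack([f(A[1][120:280,90:250]),f(A[0][40:180,150:290])]))
E
```

```text
clock: 6.33
eef_pos: [520.4, 204.7, 190.2]
eef_rot: [-1.572, 0.003, -0.35]
wrist_force: [0.3, -0.1, -1.5]
finger_gap: 32.8
clock: 6.75
eef_pos: [519.4, 203.9, 113.4]
eef_rot: [-1.574, 0.005, -0.351]
wrist_force: [-0.1, -0.6, -2.2]
finger_gap: 32.7
clock: 7.17
eef_pos: [519.5, 203.9, 98.6]
eef_rot: [-1.574, 0.004, -0.351]
wrist_force: [0.1, -0.9, -1.3]
finger_gap: 33.4
t 7.17 p [519.5 203.9  98.6] r [-90.17   0.26 -20.1 ] gap 33.4 F [ 0.1 -0.9 -1.3] -> [array([ 0.2, 17.6,  3.2]), array([ 0.17, -0.1 , -0.26])]
```

View pics/c9.png

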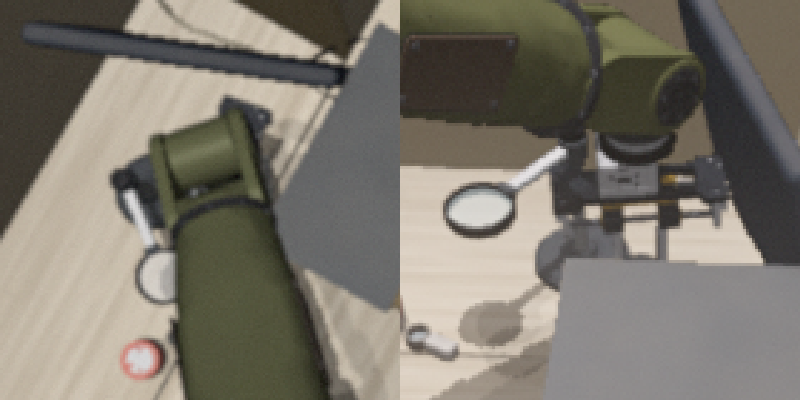

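Nothing is touching and clearances look fine. I'll correct the 3 mm drift and the orientation, then go lower.

```bash
python3 -m handwheel '[[[0,3,1.5,0.1,0,-0.2,-1],[0.2,6,3.2,0.2,-0.1,-0.3,-1],[0.2,9,3.2,0.2,-0.1,-0.3,-1],[0.2,12,3.2,0.2,-0.1,-0.3,-1],[0.2,13,3.2,0.2,-0.1,-0.3,-1]]]' 
python3 -c "
from h import *
goto(520.7,206.8,81,-20)"
```

```text
clock: 7.68
eef_pos: [520.4, 206.8, 84.9]
eef_rot: [-1.571, 0.0, -0.349]
wrist_force: [-0.7, 0.4, -1.5]
finger_gap: 32.7
t 7.68 p [520.4 206.8  84.9] r [-9.001e+01  1.000e-02 -1.999e+01] gap 32.7 F [-0.7  0.4 -1.5] -> [array([0.3, 3.9, 0.1]), array([ 0.01,  0.01, -0.01])]
```

```bash
python3 -m handwheel '[[[0,1,0,0,0,0,-1],[0,2,0,0,0,0,-1],[0,3,0,0,0,0,-1],[0,3,0,0,0,0,-1],[0,3,0,0,0,0,-1]]]' 
python3 -m handwheel '[[[0,0.5,0,0,0,0,-1],[0,1,0,0,0,0,-1],[0,1,0,0,0,0,-1]]]' 
python3 -c "
from h import *
goto(520.7,206.8,80.5,-20)"
```

```text
clock: 8.1
eef_pos: [520.4, 206.7, 81.9]
eef_rot: [-1.571, 0.0, -0.349]
wrist_force: [-0.0, -0.2, -1.7]
finger_gap: 32.7
clock: 8.35
eef_pos: [520.4, 206.7, 80.9]
eef_rot: [-1.571, 0.0, -0.349]
wrist_force: [1.4, -0.7, -1.6]
finger_gap: 33.1
t 8.35 p [520.4 206.7  80.9] r [-90.01   0.   -20.  ] gap 33.1 F [ 1.4 -0.7 -1.6] -> [array([0.2, 0.4, 0.2]), array([ 0.01,  0.  , -0.  ])]
```

```bash
python3 -m handwheel '[[[0,0.5,0,0,0,0,-1],[0,0.5,0,0,0,0,-1],[0,0.5,0,0,0,0,-1]]]' 10
python3 -m handwheel '[[[0,0.5,0,0,0,0,-1],[0,0.5,0,0,0,0,-1],[0,0.5,0,0,0,0,-1]]]' 10
```

```text
clock: 8.6
eef_pos: [520.5, 206.8, 80.6]
eef_rot: [-1.571, -0.0, -0.349]
wrist_force: [-0.1, 0.0, 0.5]
finger_gap: 33.5
clock: 8.85
eef_pos: [520.7, 206.9, 80.5]
eef_rot: [-1.57, -0.001, -0.349]
wrist_force: [-2.3, -0.0, 6.3]
finger_gap: 33.2
```

Contact at z 80.6, as predicted. I'll ease off the load and open slowly in small steps.

```bash
python3 -m handwheel '[[[0,-0.2,0,0,0,0,-1],[0,-0.3,0,0,0,0,-1],[0,-0.3,0,0,0,0,-1],[0,-0.3,0,0,0,0,-1]]]' 3
python3 -m handwheel '[[[0,0,0,0,0,0,-0.32],[0,0,0,0,0,0,-0.31],[0,0,0,0,0,0,-0.30],[0,0,0,0,0,0,-0.29],[0,0,0,0,0,0,-0.28]]]' 3
python3 -m handwheel '[[[0,0,0,0,0,0,-0.27],[0,0,0,0,0,0,-0.26],[0,0,0,0,0,0,-0.25],[0,0,0,0,0,0,-0.24],[0,0,0,0,0,0,-0.23]]]' 3
python3 -m handwheel '[[[0,0,0,0,0,0,-0.21],[0,0,0,0,0,0,-0.19],[0,0,0,0,0,0,-0.17],[0,0,0,0,0,0,-0.15],[0,0,0,0,0,0,-0.12]]]' 3
python3 -m handwheel '[[[0,0,0,0,0,0,-0.08],[0,0,0,0,0,0,-0.04],[0,0,0,0,0,0,0.0],[0,0,0,0,0,0,0.05],[0,0,0,0,0,0,0.1]]]' 3
python3 -m handwheel '[[[0,0,0,0,0,0,0.15],[0,0,0,0,0,0,0.2],[0,0,0,0,0,0,0.25],[0,0,0,0,0,0,0.3],[0,0,0,0,0,0,0.35]]]' 3
```

```text
clock: 9.18
eef_pos: [520.6, 206.9, 80.6]
eef_rot: [-1.57, -0.0, -0.349]
wrist_force: [-0.4, 0.3, -0.8]
finger_gap: 33.5
clock: 9.6
eef_pos: [520.6, 206.8, 80.6]
eef_rot: [-1.571, -0.0, -0.349]
wrist_force: [0.7, -0.2, -0.3]
finger_gap: 33.7
clock: 10.02
eef_pos: [520.6, 206.9, 80.6]
eef_rot: [-1.57, -0.0, -0.349]
wrist_force: [0.1, 0.5, 0.2]
finger_gap: 36.3
clock: 10.43
eef_pos: [520.6, 206.9, 80.6]
eef_rot: [-1.57, -0.0, -0.349]
wrist_force: [0.8, -0.2, -0.0]
finger_gap: 41.2
clock: 10.85
eef_pos: [520.6, 206.9, 80.6]
eef_rot: [-1.57, -0.0, -0.349]
wrist_force: [0.0, -0.3, 0.3]
finger_gap: 51.0
clock: 11.27
eef_pos: [520.6, 206.9, 80.6]
eef_rot: [-1.57, -0.0, -0.349]
wrist_force: [-0.3, -0.2, 0.5]
finger_gap: 62.8
```

```bash
python3 -m handwheel '[[[0,-6,0,0,0,0,0.35],[0,-14,0,0,0,0,0.35],[0,-24,0,0,0,0,0.35],[0,-36,0,0,0,0,0.35],[0,-50,0,0,0,0,0.35]]]' 3
python3 -m handwheel '[[[0,-20,0,0,0,0,0.35],[0,-45,0,0,0,0,0.35],[0,-75,0,0,0,0,0.35],[0,-110,0,0,0,0,0.35],[0,-140,0,0,0,0,0.35]]]' 3
python3 - <<'E'
from h import *
goto(480,250,300,-20)
A=[]
for n in ("scene","top"):
    p,d=imaging.camera(n); np.savez(n+"5.npz",p=p,d=d); A.append(p)
f=lambda q:cv2.resize(q[:,:,::-1],(400,400),interpolation=cv2.INTER_NEAREST)
cv2.imwrite("pics/c10.png",np.hstack([f(A[1][120:280,90:250]),f(A[0][40:180,150:290])]))
print(proj("scene",[520.6,206.8,98]),proj("top",[520.6,206.8,98]))
E
```

```text
clock: 11.68
eef_pos: [520.6, 206.9, 132.0]
eef_rot: [-1.57, -0.001, -0.349]
wrist_force: [0.3, 0.3, 0.2]
finger_gap: 63.9
clock: 12.1
eef_pos: [520.2, 206.7, 275.7]
eef_rot: [-1.569, -0.002, -0.349]
wrist_force: [0.3, 0.3, 0.2]
finger_gap: 63.7
t 12.1 p [520.2 206.7 275.7] r [-89.9   -0.13 -20.  ] gap 63.7 F [0.3 0.3 0.2] -> [array([-52.6, -24.4,  26.9]), array([-0.1 ,  0.  ,  0.13])]
[233.85384178 134.91216679] [184.39858455 189.73714167]
```

View pics/c10.png

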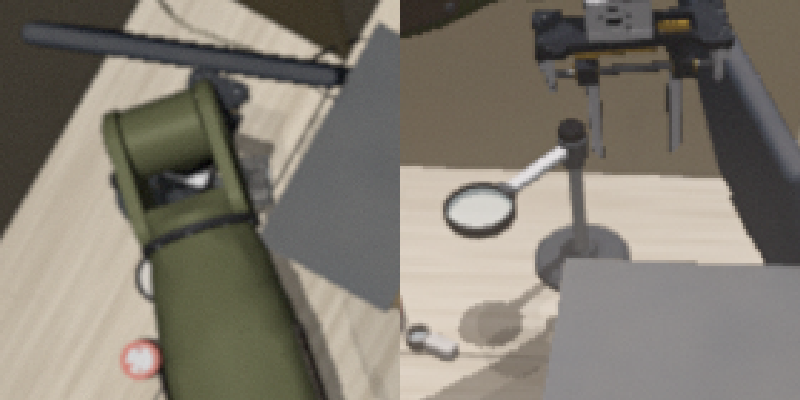

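```bash
python3 - <<'E'
from h import *
W=cloud("scene",np.load("scene5.npz")["d"]).reshape(-1,3); p=np.array([520.2,206.7,275.7]); q=W-p
c,s=np.cos(np.radians(-20)),np.sin(np.radians(-20)); tx=q[:,0]*c+q[:,1]*s; tz=-q[:,0]*s+q[:,1]*c
m=(abs(tz)<60)&(q[:,2]>-30)&(q[:,2]<160)
for a,b in((-95,-70),(-70,-45),(-45,-20),(20,45),(45,70),(70,95)):
    k=m&(tx>a)&(tx<b)
    if k.sum(): print(a,b,k.sum(),np.percentile(q[k,2],[0,5]).round(), tz[k&(q[:,2]<40)].round()[:0], np.percentile(tz[k&(q[:,2]<40)],[0,100]).round() if (k&(q[:,2]<40)).any() else '')
goto(434.4,364.6,276,22.7)
E
```

```text
-95 -70 174 [88. 99.] [] 
-70 -45 213 [ 93. 100.] [] 
-45 -20 335 [-11.   6.] [] [-13.   7.]
20 45 334 [-7.  6.] [] [-13.  13.]
45 70 214 [ 92. 101.] [] 
70 95 183 [88. 97.] [] 
t 12.2 p [521.6 207.2 278.5] r [-89.64  -0.46 -20.  ] gap 63.1 F [ 0.1 -0.   0.4] -> [array([-135.8,    2.2,  118.1]), array([ -0.17, -42.7 ,   0.57])]
```

```bash
python3 -m handwheel '[[[-14,0,12,0,-5,0,-1],[-32,1,28,0,-11,0,-1],[-54,2,47,0,-17,0,-1],[-78,2,68,-0.1,-24,0.3,-1],[-100,2,87,-0.1,-30,0.4,-1]]]' 10
python3 -c "
from h import *
goto(434.4,364.6,276,22.7)"
```

```text
clock: 12.62
eef_pos: [456.3, 324.2, 276.7]
eef_rot: [-1.569, -0.003, 0.18]
wrist_force: [0.2, -0.1, 0.1]
finger_gap: 33.8
t 12.62 p [456.3 324.2 276.7] r [-89.91  -0.16  10.34] gap 33.8 F [ 0.2 -0.1  0.1] -> [array([-14.3,   0.7,  43.7]), array([ -0.08, -12.36,   0.17])]
```

```bash
python3 -m handwheel '[[[-5,0,15,0,-5,0,-1],[-10,0,30,0,-10,0,-1],[-14,0,43.7,0,-12.4,0,-1],[-14,0,43.7,0,-12.4,0,-1]]]' 10
python3 - <<'E'
from h import *
goto(434.4,364.6,168,22.7)
A=[]
for n in ("scene","top"):
    p,d=imaging.camera(n); np.savez(n+"6.npz",p=p,d=d); A.append(p)
f=lambda q:cv2.resize(q[:,:,::-1],(400,400),interpolation=cv2.INTER_NEAREST)
cv2.imwrite("pics/c11.png",np.hstack([f(A[1][120:280,90:250]),f(A[0][40:180,150:290])]))
W=cloud("top",np.load("top6.npz")["d"]); z=W[...,2];x=W[...,0];y=W[...,1]
m=(np.hypot(x-521,y-207)<40)&(z>50)&(z<140); v,u=np.nonzero(m); print("punch",m.sum(), W[m].mean(0).round(1) if m.any() else '', onz("top",u.mean(),v.mean(),90) if m.any() else '')
E
```

```text
clock: 12.95
eef_pos: [433.4, 366.3, 276.9]
eef_rot: [-1.569, -0.003, 0.401]
wrist_force: [0.4, 0.3, 0.1]
finger_gap: 6.8
t 12.95 p [433.4 366.3 276.9] r [-89.92  -0.17  23.  ] gap 6.8 F [0.4 0.3 0.1] -> [array([ -0. , 108.9,  -2.1]), array([-0.08,  0.3 ,  0.17])]
punch 72 [519.7 204.7 101.3] [520.84984791 206.50890904  90.        ]
```

View pics/c11.png

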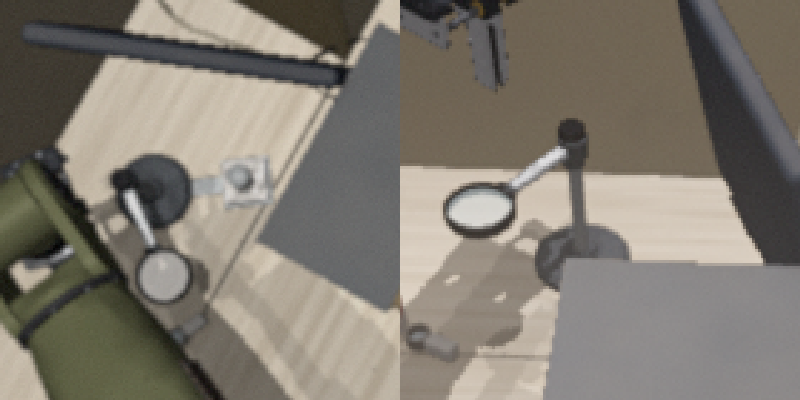

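The top view shows the punch head standing mid-block at crop (241,180), world (520.8, 206.5) against the block at (520.6, 206.8). The lens and bar are untouched, and the fingers are shut on the bar's far (+y) side. I'll descend beside the bar.

```bash
python3 -m handwheel '[[[0,15,0,0,0,0,-1],[0,40,0,0,0,0,-1],[0,65,0,0,0,0,-1],[0,90,0,0,0,0,-1],[0,108,0,0,0,0,-1]]]' 10
python3 - <<'E'
from h import *
C=np.array([509,347.]);
def pose(th,r,d):
    t=np.radians(th); u=np.array([np.cos(t),np.sin(t)]); n=np.array([-u[1],u[0]])
    return C+r*u-d*n
print(pose(-157.3,62,18)); goto(*pose(-157.3,62,18),168,22.7)
p,d=imaging.camera("scene"); crop(p,150,60,120,120,4,"pics/c12.png")
E
```

```text
clock: 13.47
eef_pos: [434.8, 363.5, 166.9]
eef_rot: [-1.57, -0.001, 0.394]
wrist_force: [-0.1, 0.4, -0.2]
finger_gap: 0.4
[444.85632969 339.67951099]
t 13.47 p [434.8 363.5 166.9] r [-8.998e+01 -8.000e-02  2.257e+01] gap 0.4 F [-0.1  0.4 -0.2] -> [array([  0.2,  -1.1, -25.9]), array([-0.02, -0.13,  0.08])]
```

View pics/c12.png

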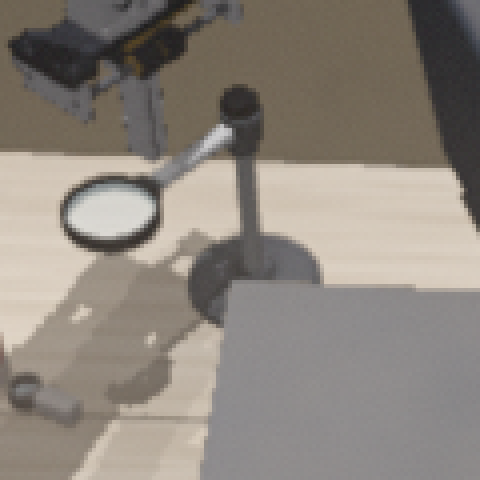

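```bash
python3 -m handwheel '[[[0,-1,-8,0,0,0,-1],[0,-1,-16,0,0,0,-1],[0,-1,-24,0,0,0,-1],[0,-1,-25,0,0,0,-1]]]' 10
cat >> h.py <<'E'
C=np.array([509,347.])
def pose(th,r,d):
    t=np.radians(th); u=np.array([np.cos(t),np.sin(t)]); n=np.array([-u[1],u[0]])
    return C+r*u-d*n
def where():
    p=read_state()["eef_pos"][:2]-C; 
    print("polar r",np.hypot(*p).round(1),"ang",np.degrees(np.arctan2(p[1],p[0])).round(1))
def arc(th,r=62,d=15,z=168):
    for t in th: print(t,end=" "); goto(*pose(t,r,d),z,t+180)
def lens(tag):
    p,dd=imaging.camera("scene"); np.savez("scene_"+tag+".npz",p=p,d=dd); crop(p,150,60,120,120,4,"pics/l_"+tag+".png")
    W=cloud("scene",dd); z=W[...,2]; q=W[...,:2]-C; r=np.hypot(q[...,0],q[...,1])
    m=(z>166)&(z<190)&(r>105)&(r<185); v,u=np.nonzero(m)
    if len(u): 
        k=W[m]; print("lens n",len(u),"mean",k.mean(0).round(1),"ang",np.degrees(np.arctan2(k[:,1].mean()-C[1],k[:,0].mean()-C[0])).round(1),"bbox",u.min(),u.max(),v.min(),v.max(),"midray",onz("scene",(u.min()+u.max())/2,(v.min()+v.max())/2,176).round(1))
E
python3 -c "
from h import *
where(); arc([-157,-147,-137],d=15); lens('a')"
```

```text
clock: 13.85
eef_pos: [444.5, 338.6, 166.2]
eef_rot: [-1.571, 0.001, 0.392]
wrist_force: [-1.3, 0.4, -0.1]
finger_gap: 0.4
polar r 65.1 ang -172.6
-157 t 13.85 p [444.5 338.6 166.2] r [-9.000e+01  6.000e-02  2.247e+01] gap 0.4 F [-1.3  0.4 -0.1] -> [array([ 0.7, -1.8, -2.5]), array([-0.  , -0.53, -0.06])]
-147 t 13.85 p [444.5 338.6 166.2] r [-9.000e+01  6.000e-02  2.247e+01] gap 0.4 F [-1.3  0.4 -0.1] -> [array([ -0.9,  -1.8, -13.5]), array([-1.000e-02, -1.053e+01, -6.000e-02])]
-137 t 13.85 p [444.5 338.6 166.2] r [-9.000e+01  6.000e-02  2.247e+01] gap 0.4 F [-1.3  0.4 -0.1] -> [array([ -0.5,  -1.8, -24.6]), array([-2.000e-02, -2.053e+01, -6.000e-02])]
lens n 477 mean [416.1 297.1 177.8] ang -151.8 bbox 166 269 52 123 midray [534.4 348.7 176. ]
```

```bash
python3 -m handwheel '[[[0.2,-1.5,-7,0,-4.5,0,-1],[-0.5,-1.8,-11.5,0,-8.5,0,-1],[-0.9,-1.8,-16,0,-12.5,0,-1],[-0.8,-1.8,-20,0,-16.5,0,-1],[-0.5,-1.8,-24.6,0,-20.5,0,-1]]]' 10
python3 -c "
from h import *
where(); arc([-127,-117],d=15); lens('b')"
```

```text
clock: 14.32
eef_pos: [453.4, 316.6, 168.7]
eef_rot: [-1.57, -0.001, 0.754]
wrist_force: [-1.4, 5.9, -1.6]
finger_gap: 0.7
polar r 63.4 ang -151.3
-127 t 14.32 p [453.4 316.6 168.7] r [-8.995e+01 -5.000e-02  4.319e+01] gap 0.7 F [-1.4  5.9 -1.6] -> [array([ -2.3,   0.7, -11.7]), array([-0.04, -9.81,  0.06])]
-117 t 14.32 p [453.4 316.6 168.7] r [-8.995e+01 -5.000e-02  4.319e+01] gap 0.7 F [-1.4  5.9 -1.6] -> [array([ -2.1,   0.7, -22.8]), array([ -0.04, -19.81,   0.06])]
lens n 480 mean [440.  258.5 177.9] ang -127.9 bbox 181 269 53 129 midray [548.1 322.4 176. ]
```

View pics/l_b.png

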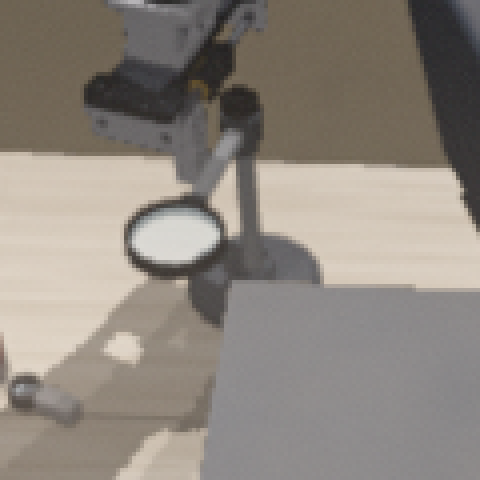

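The lens follows the push and is now at crop (176,237). Continuing along the arc.

```bash
python3 -m handwheel '[[[-1,0.5,-4,0,-4,0,-1],[-2,0.5,-9,0,-8,0,-1],[-2.3,0.5,-13,0,-12,0,-1],[-2.2,0.5,-18,0,-16,0,-1],[-2.1,0.5,-22.8,0,-20,0,-1]]]' 10
cat >> h.py <<'E'
def disc(tag):
    D=np.load("scene_"+tag+".npz"); p=D["p"]; W=cloud("scene",D["d"]); z=W[...,2]; q=W[...,:2]-C; r=np.hypot(q[...,0],q[...,1])
    m=((z>160)&(z<192)&(r>98)&(r<182)&(q[...,1]<10)&(W[...,0]<600)).astype(np.uint8)
    m=cv2.morphologyEx(m,cv2.MORPH_OPEN,np.ones((5,5),np.uint8))
    n,l,st,ce=cv2.connectedComponentsWithStats(m); i=1+np.argmax(st[1:,4]); e=cv2.fitEllipse(max(cv2.findContours((l==i).astype(np.uint8),0,1)[0],key=len))
    c=onz("scene",*e[0],178); print("lens px",np.round(e[0],1),"axes",np.round(e[1],1),"n",st[i,4],"->",c.round(1),"r",np.hypot(*(c[:2]-C)).round(1),"ang",np.degrees(np.arctan2(c[1]-C[1],c[0]-C[0])).round(1),"to punch",np.hypot(c[0]-520.7,c[1]-206.6).round(1))
E
python3 -c "
from h import *
where(); arc([-107,-102,-97],d=15); lens('c'); disc('b'); disc('c')"
```

```text
clock: 14.78
eef_pos: [467.9, 298.5, 168.8]
eef_rot: [-1.57, -0.002, 1.11]
wrist_force: [-2.5, 5.3, 0.4]
finger_gap: 0.5
polar r 63.6 ang -130.3
-107 t 14.78 p [467.9 298.5 168.8] r [-89.97  -0.12  63.58] gap 0.5 F [-2.5  5.3  0.4] -> [array([ -1.9,   0.8, -10.6]), array([-0.02, -9.42,  0.12])]
-102 t 14.78 p [467.9 298.5 168.8] r [-89.97  -0.12  63.58] gap 0.5 F [-2.5  5.3  0.4] -> [array([ -2.1,   0.8, -16.2]), array([-1.000e-02, -1.442e+01,  1.200e-01])]
-97 t 14.78 p [467.9 298.5 168.8] r [-89.97  -0.12  63.58] gap 0.5 F [-2.5  5.3  0.4] -> [array([ -1.7,   0.8, -21.7]), array([-1.000e-02, -1.942e+01,  1.300e-01])]
lens n 479 mean [479.  237.7 177.9] ang -105.3 bbox 198 269 53 130 midray [570.7 308.2 176. ]
lens px [193.4 118.8] axes [20.1 25.2] n 429 -> [410.1 245.5 178. ] r 141.8 ang -134.3 to punch 117.3
lens px [210.6 119.9] axes [19.4 25.5] n 418 -> [452.8 218.3 178. ] r 140.4 ang -113.6 to punch 68.9
```

```bash
python3 -m handwheel '[[[-1,0.5,-4,0,-4,0,-1],[-1.5,0.6,-8,0,-8,0,-1],[-2,0.6,-12,0,-12,0,-1],[-2,0.6,-16,0,-15.5,0,-1],[-1.7,0.6,-21,0,-19.4,0,-1]]]' 10
python3 -c "
from h import *
where(); lens('d'); disc('d'); arc([-92,-89,-87],d=15)"
```

```text
clock: 15.25
eef_pos: [486.2, 287.7, 168.8]
eef_rot: [-1.571, -0.003, 1.453]
wrist_force: [-4.0, 3.7, 0.4]
finger_gap: 0.3
polar r 63.6 ang -111.1
lens n 474 mean [515.5 221.  177.7] ang -87.0 bbox 213 269 53 128 midray [593.8 302.  176. ]
lens px [225.2 118.4] axes [19.6 25.6] n 423 -> [494. 205. 178.] r 142.8 ang -96.0 to punch 26.8
-92 t 15.3 p [486.9 287.3 168.7] r [-90.04  -0.14  83.55] gap 0.6 F [-2.3  1.3  0.5] -> [array([-1.1,  0.7, -5.1]), array([ 0.04, -4.45,  0.13])]
-89 t 15.3 p [486.9 287.3 168.7] r [-90.04  -0.14  83.55] gap 0.6 F [-2.3  1.3  0.5] -> [array([-1.6,  0.7, -8.4]), array([ 0.05, -7.45,  0.13])]
-87 t 15.3 p [486.9 287.3 168.7] r [-90.04  -0.14  83.55] gap 0.6 F [-2.3  1.3  0.5] -> [array([ -1.8,   0.7, -10.6]), array([ 0.05, -9.45,  0.13])]
```

```bash
python3 -m handwheel '[[[-0.6,0.4,-3,0,-2.5,0,-1],[-1.1,0.5,-5.5,0,-5,0,-1],[-1.6,0.5,-8.4,0,-7.4,0,-1],[-1.8,0.5,-10.6,0,-9.4,0,-1],[-1.8,0.5,-10.6,0,-9.4,0,-1]]]' 10
python3 - <<'E'
from h import *
where(); lens('e'); disc('e'); arc([-86,-84],d=15)
p,d=imaging.camera("top"); np.savez("top7.npz",p=p,d=d); crop(p,110,150,140,110,5,"pics/c13.png")
E
```

```text
clock: 15.72
eef_pos: [497.2, 284.5, 168.7]
eef_rot: [-1.572, -0.002, 1.62]
wrist_force: [-2.3, 1.5, 1.3]
finger_gap: 0.5
polar r 63.6 ang -100.7
lens n 461 mean [536.  217.4 177.8] ang -78.2 bbox 221 269 54 125 midray [607.2 300.8 176. ]
lens px [232.8 115.5] axes [19.9 25.3] n 429 -> [519.6 206.4 178. ] r 141.0 ang -85.7 to punch 1.2
-86 t 15.77 p [497.2 284.4 168.6] r [-90.08  -0.13  92.74] gap -0.0 F [-2.9  0.8  1.9] -> [array([-0.4,  0.6, -1.2]), array([ 0.08, -1.26,  0.13])]
-84 t 15.77 p [497.2 284.4 168.6] r [-90.08  -0.13  92.74] gap -0.0 F [-2.9  0.8  1.9] -> [array([-0.8,  0.6, -3.4]), array([ 0.09, -3.26,  0.13])]
```

View pics/c13.png

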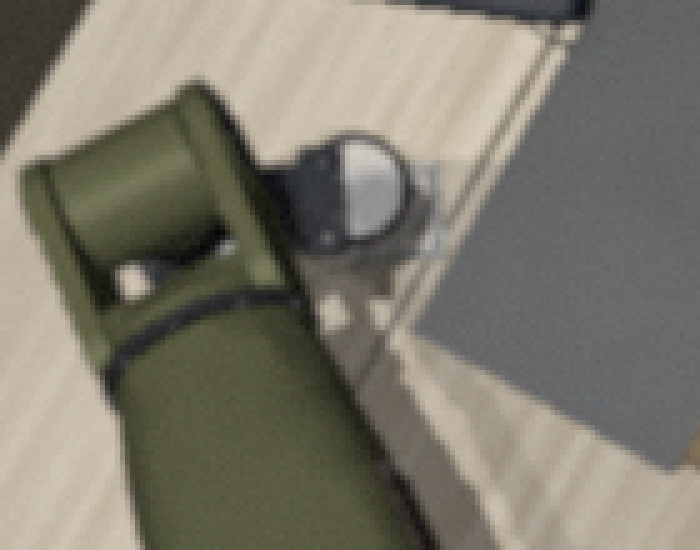

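View pics/l_e.png

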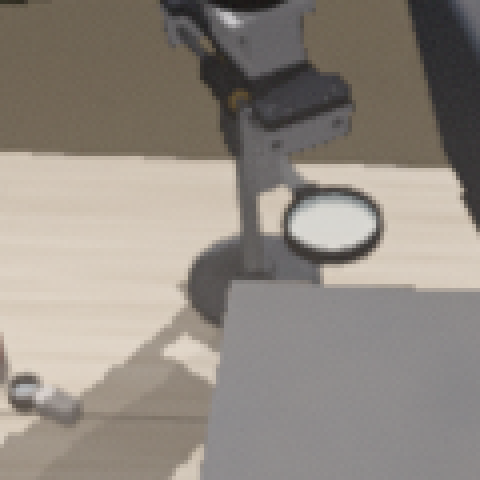

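The lens is 1.2 mm from the punch by the scene view. I'll back off the bar sideways, lift, and move clear to check from above.

```bash
python3 -m handwheel '[[[0,0,3,0,0,0,-1],[0,0,9,0,0,0,-1],[0,0,17,0,0,0,-1],[0,0,25,0,0,0,-1],[0,0,30,0,0,0,-1]]]' 10
python3 -m handwheel '[[[0,-15,0,0,0,0,-1],[0,-40,0,0,0,0,-1],[0,-70,0,0,0,0,-1],[0,-100,0,0,0,0,-1],[0,-120,0,0,0,0,-1]]]' 10
python3 -c "
from h import *
goto(380,360,290)"
```

```text
clock: 16.23
eef_pos: [466.0, 282.9, 168.6]
eef_rot: [-1.572, -0.002, 1.619]
wrist_force: [-1.3, -0.1, 0.1]
finger_gap: 0.5
clock: 16.65
eef_pos: [465.6, 282.7, 291.7]
eef_rot: [-1.575, -0.003, 1.618]
wrist_force: [0.4, 0.1, -0.0]
finger_gap: 0.8
t 16.65 p [465.6 282.7 291.7] r [-90.24  -0.19  92.73] gap 0.8 F [ 0.4  0.1 -0. ] -> [array([81.3,  1.6, 81.9])]
```

```bash
python3 -m handwheel '[[[10,0,10,0,0,0,-1],[27,0,27,0,0,0,-1],[45,0,45,0,0,0,-1],[65,0,65,0,0,0,-1],[81,0,82,0,0,0,-1]]]' 10
python3 -m handwheel '[[[0,0,0,0,0,0,-1],[0,0,0,0,0,0,-1],[0,0,0,0,0,0,-1]]]' 10
python3 - <<'E'
from h import *
goto(380,360,290); lens('f'); disc('f')
p,d=imaging.camera("top"); np.savez("top8.npz",p=p,d=d)
f=lambda q:cv2.resize(q[:,:,::-1],(400,400),interpolation=cv2.INTER_NEAREST)
cv2.imwrite("pics/c14.png",np.hstack([f(p[150:250,130:230]),f(p[165:265,280:380])]))
W=cloud("top",d); z=W[...,2]; x=W[...,0]; y=W[...,1]
m=((z>160)&(z<195)&(np.hypot(x-521,y-207)<60)).astype(np.uint8); m[:]=cv2.morphologyEx(m,cv2.MORPH_OPEN,np.ones((7,7),np.uint8))
e=cv2.fitEllipse(max(cv2.findContours(m,0,1)[0],key=len)); print("lens top",e,onz("top",*e[0],178).round(1))
for nm,(cx,cy) in dict(med=(432,-214),small=(437,-300)).items():
    k=(np.hypot(x-cx,y-cy)<35)&(z>50)&(z<95); v,u=np.nonzero(k); print(nm,k.sum(),onz("top",u.mean(),v.mean(),66).round(1))
E
```

```text
clock: 17.07
eef_pos: [378.3, 360.5, 291.7]
eef_rot: [-1.575, -0.003, 1.618]
wrist_force: [0.3, -0.2, -0.0]
finger_gap: 0.4
clock: 17.32
eef_pos: [378.4, 360.2, 291.8]
eef_rot: [-1.576, -0.003, 1.618]
wrist_force: [0.3, -0.8, 0.7]
finger_gap: 0.2
t 17.32 p [378.4 360.2 291.8] r [-90.28  -0.2   92.73] gap 0.2 F [ 0.3 -0.8  0.7] -> [array([-0.2,  1.9, -1.6])]
lens n 493 mean [540.6 236.3 177.5] ang -74.1 bbox 207 269 53 125 midray [588.7 312.9 176. ]
lens px [232.8 115.5] axes [19.9 25.4] n 429 -> [519.5 206.5 178. ] r 140.9 ang -85.7 to punch 1.2
lens top ((180.00225830078125, 186.79090881347656), (20.22920036315918, 21.74249267578125), 44.46935272216797) [522.6 208.9 178. ]
med 41 [ 433.6 -213.2   66. ]
small 22 [ 441.4 -301.6   66. ]
```

View pics/c14.png

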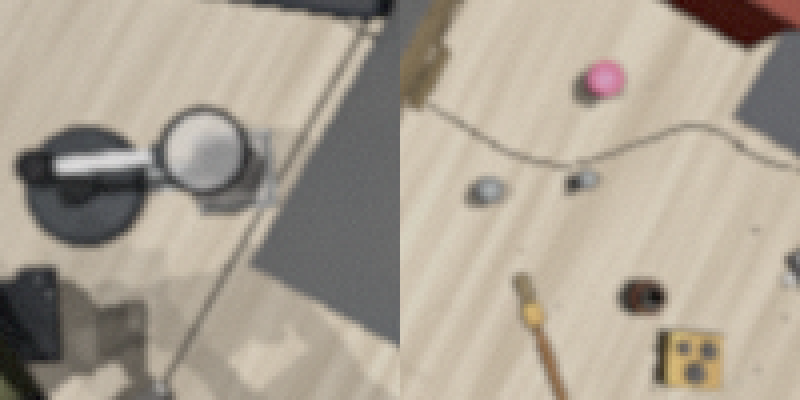

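The lens is over the block: 3 mm from the punch axis in the top view and 1.2 mm in the scene view. The other two punches have not moved. The tool is clear of everything, so I'm handing in.

```bash
python3 -c "
from h import *
s=read_state(); print(abs(s['qd']).max(), s['clock']); print(order.sign_off())"
```

```text
0.004119041154076393 17.4167
the job is handed in; nothing more can be done
None
```

I set the 34 mm-head punch upright in the middle of the bench block and released it slowly. I then pushed the magnifier's arm about 72° anticlockwise until the lens was over the punch, backed the gripper off, and handed the job in at about 17.4 s.

**Last checks**
- **Punch on the block:** before the lens came over, its head measured (520.8, 206.5) mm against the block centre at (520.6, 206.8) mm.
- **Lens over the punch:** the lens centre is 1.2 mm from the punch axis by the scene camera and 3 mm by the top camera. The two views disagree by about 4 mm, roughly what their 2 mm calibrations allow, and both are well inside 15 mm.
- **Other punches:** the medium and small punches measured exactly where they started.
- **Robot:** it stood still and clear of everything at hand-in.

After the lens swung over, the punch could only be seen faintly through it. I therefore did not re-measure that it was upright at the end, but nothing had touched it since it was released.

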